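# Close the coaster press with its hold-down frame, then raise the cover alone and hold it

## Task

Close the small white clamshell press on the coaster blank that already lies in it: gently lower the open cover, without letting it slam, so that it takes the tan hold-down frame down inside it and the cover's edges meet the lower shell's all round, fully closed. Then lift the cover alone by its black handle to about 45 degrees, leaving the frame lying down undisturbed so that the coaster does not shift, and finish still holding the cover there, its handle gripped between the fingers, for the coaster to be checked. Leave the mug, the tape roll and the stack of spare coasters where they are.

Things in the scene. Friction and masses are not known exactly. Their poses are not given: they have to be found in the camera images.
- press: fixed lower half of a small clamshell press: white shell 170 (x) x 210 (y) mm, rim top at 55 mm, grey-pink pad inside, its top at 42 mm; a white control box (120 x 66 mm, 88 mm high) is fixed on its right (-y), centre 150 mm from the middle. Origin: centre of the underside, on the table. x axis from the front (handle side, robot) to the hinges at the back, y left, z up
- cover (a joint): outer lid: white cover, dark platen below, 170 x 210 x 45 mm, about 0.8 kg, hinged along y at the back. Rad: 0 = closed on the rim (hard stop), grows as the front rises, 1.55 = open stop; starts at 1.25 to 1.5. Friction hinge: let go above 1.2 it stays, below 1.0 it drops. Coming down it pushes the frame ahead; going up it does not pull it. Up to 7 N at the handle
- cover_hinge (a point): point on the cover's hinge axis at mid width: in the press frame at x = +93 mm, y = 0, z = 55 mm. The axis runs along the press's y
- handle_grip (a point): middle of the black handle's bar, where to grip: round bar 12 mm thick, 102 mm long along the press's y, 37 mm out from the cover's front face (31 mm free gap), on two posts 80 mm apart. In the press frame at cover angle a: x = 93 - 215 cos a + 22 sin a, y = 0, z = 55 + 215 sin a + 22 cos a (mm). The bar can turn between the fingers
- frame (a joint): inner lid: tan hold-down frame, flat plate 146 x 190 x 5 mm with a 75 mm square window, 0.15 kg, hinged along y inside the back rim (72 mm behind the press's middle, 50 mm up). Rad: 0 = lying flat inside the rim just over the coaster, grows as its front rises; starts at 0.6 to 1.15, below the open cover. Stiff hinge: it stays where put; about 1 N at its front pushes it down
- frame_tab (a point): red finger tab at the frame's front edge (30 mm wide, 4 mm thick): a point on its outer part, 75 mm left (+y) of the middle, 170 mm from the frame's hinge axis; with the frame down the tab sticks out 18 mm through a notch in the front rim
- coaster: loose cream square coaster blank 95 x 95 x 4.5 mm, 50 g, lying on the pad inside the press under the frame. Origin: centre of its underside
- mug: loose white mug, 82 mm across, 95 mm high, beside or in front of the press; to be left alone. Origin: centre of its underside
- tape: loose amber roll of tape, 80 mm across, 24 mm high, lying flat; to be left alone. Origin: centre of its underside
- spares: loose stack of spare coasters, 95 x 95 x 18 mm; to be left alone. Origin: centre of its underside

How it is judged:
On the way, in this order (a step that is already met when the one before it is completed fails the run):
1. the cover is fully closed with the frame down inside it (value of joint each of cover, frame below 0.03 rad), for 0.2 s.
2. the cover comes up alone by its handle, the frame stays down (value of joint cover above 0.3 rad and value of joint frame below 0.04 rad and contact force between the fingers and cover_c1 above 0.5 N), for 0.1 s.
At the end, for the whole second after the job is handed in: The cover is held still at 0.60 to 0.98 rad (34 to 56 degrees, where it would drop if let go), its handle gripped by the fingers (over 4.5 N); the frame lies down (below 0.04 rad); the coaster is within 6 mm, the mug, tape and spare coasters within 20 mm of their starts (value of joint cover between 0.6 and 0.98 rad and velocity of joint cover between -0.1 and 0.1 rad/s and value of joint frame below 0.04 rad and contact force between the fingers and cover_c1 above 4.5 N and distance of coaster from where it was at the start of the episode below 0.006 m and distance of each of mug, tape, spares from where it was at the start of the episode below 0.02 m); the arm keeps its last pose, push and grip.
It fails at once if the cover slams: closing faster than 2 rad/s in its last 0.3 rad (value of joint cover below 0.3 rad and velocity of joint cover below -2 rad/s).
It fails at once if the frame is raised again on or after its way down (value of joint frame between 0.05 and 0.55 rad and velocity of joint frame above 0.1 rad/s).
It fails at once if the coaster shifts by more than 6 mm (distance of coaster from where it was at the start of the episode above 0.006 m).
It fails at once if the mug, the tape roll or the spare coasters are moved by more than 20 mm (distance of any of mug, tape, spares from where it was at the start of the episode above 0.02 m).
It also fails if it takes over 48 s, if anything falls off the work surface, if the arm or the gripper's body presses on something with over 40 N, if the wrist force passes 120 N, or if a joint passes its speed limit or range.

## Robot

A 6-joint arm with a two-finger parallel gripper is mounted at the origin on the work surface. World frame = base frame: x ahead of the robot, y to its left, z up, the work surface at z = 0. Lengths are in m, angles in rad, forces in N, time in s.
With the tool pointing down it reaches from about 0.25 to 0.725 m from the base axis. Payload 9.7 kg.
Tool frame: the origin (TCP) lies on the front face of the gripper's body, between the roots of the fingers; the fingertips stand 73 mm ahead of it and the grasp point (between the pads) lies 54 mm ahead of it (manip.tip_extent is the distance from the TCP to the fingertips, in m); z points along the fingers, y is the line along which they close (so a half turn about z gives the same grasp; the last joint's range is limited). The gripper opens to 85 mm and grips with 20 to 120 N. Pads are 22 mm wide; open, the fingers measure 114 mm over their backs; the gripper's body (76 mm by 85 mm) begins 54 mm behind the grasp point. The pads swing forward as they close: fully open they stand 13 mm farther back than shut.
Start: joints at [1.278, 0.087, 0.176, 1.66, 0, 1.571], TCP at [0.159, 0.527, 0.304] pointing down, gripper open.
Joint ranges: [-3.13, 3.13], [-0.85, 1.81], [-1.15, 1.24], [-2.2, 2.28], [-1.44, 1.52], [-3.14, 3.14]. Speed limits (rad/s): [2.22, 2.22, 2.57, 3.14, 3.14, 3.14].

## Interface

Orientations are given as a unit quaternion [x, y, z, w].
In Python, from bench import manip gives the robot as it stands.
- The arm moves only by the tool play_rows, never from a script. Its argument "moves" is a list of rows, each an object with "xyz": the shift along the tool's x, y, z in mm, a list of three; "delta_rot": the turn, a rotation vector about the tool's x, y, z in degrees, a list of three; "grip": the finger opening in mm, from 0 to 85.4. In form: [{"xyz": [dx, dy, dz], "delta_rot": [rx, ry, rz], "grip": grip}, ...]. A call has 1 to 8 rows; each row is the pose to reach, as a shift and turn from the pose commanded when the call began, along the tool's axes at that moment; what a row does not reach only later rows make up. A row lasts 1/10 s, in which the tool goes at most 50 mm and 8.59 degrees, less where a joint would pass 70% of its speed; a pose out of reach is approached as far as the arm can. A call with a gripper value outside its range is refused whole. The fingers move at their own pace and stop on an object; the grip force is fixed at half the most. Time passes only in rows, so rows that repeat a pose let the fingers close. It gives the time, the measured TCP pose, the force and the opening at its end, in the units of the state.
- manip.sense(): the state, without advancing time (a new reading comes with each control period).
- manip.snapshot(name): name is "scene" or "top" or "wrist"; returns a dict with "pixels" (480x640x3 uint8, red, green, blue), "mtx" (3x3 intrinsics, pixels), "R" (3x3) and "t" (3): a world point X has camera coordinates R X + t. Camera axes: x right, y down, z forward; pixel columns grow to the right and rows downward; lengths in m; the calibration is good to about 2 mm. A picture is of the moment at which its call begins. There is no depth.
- manip.hand_in(): hands the job in, once; it reports no verdict.
The state is a dict: "time": time; "joints": joint angles; "joint_velocities": joint speeds; "effort": joint torques, N m; "eef_pos": TCP position; "eef_rot": TCP orientation; "wrist_force": force on the tool from outside, world axes, zero at the start; "torque": the same for the moment, N m; "width": finger opening in m.
Only numpy, scipy, OpenCV 4.12 (cv2) and the standard library are available. Lean on these libraries where they do the work, as an engineer would, in place of code of your own. Each camera call takes 0.05 s, during which the arm holds its last target. There are 200 camera calls.

## Working session

There is one attempt and no reset: what is moved stays moved. The work goes in short steps, Python scripts to look and compute and a tool call to move; the robot and the scene stay as the last step left them, time stands still between calls to the robot, and variables do not carry over. Pictures are saved under pics/ and viewed, on a budget of 10 in all, crops included, one or two more only if the job needs it, and the job is handed in when it is done.

Besides the shell and the picture viewer there is one more tool, called as a command line: name --argument value ..., lists and objects as JSON in quotes. play_rows: Moves the arm, as the interface text tells. Its arguments: {"type":"object","properties":{"moves":{"type":"array"}},"required":["moves"]}

```bash
mkdir -p pics; ls; python3 - <<'E'
from bench import manip
import cv2,numpy as np
s=manip.sense(); print({k:np.round(v,4).tolist() for k,v in s.items()}, manip.tip_extent)
d={}
for n in("scene","top"):
    c=manip.snapshot(n); cv2.imwrite(f"pics/{n}0.png",c["pixels"][...,::-1]); d[n+"m"]=c["mtx"];d[n+"R"]=c["R"];d[n+"t"]=c["t"]
    print(n,c["mtx"].tolist(),np.round(-c["R"].T@c["t"],3))
np.savez("cal.npz",**d)
E
```

```text
pics
{'time': 0.0, 'joints': [1.278, 0.0875, 0.1751, 1.6598, -0.0, 1.5708], 'joint_velocities': [-0.0002, -0.0011, -0.0008, -0.0, -0.0008, 0.0006], 'effort': [-0.0002, -52.0387, 46.4806, 0.0162, 0.0002, 0.0], 'eef_pos': [0.1587, 0.5265, 0.3032], 'eef_rot': [0.1459, 0.9893, -0.0007, -0.0001], 'wrist_force': [0.265, 0.2715, -0.1515], 'torque': [-0.0206, 0.0057, -0.0131], 'width': 0.0853} 0.0726
scene [[451.0218024884135, 0.0, 322.14973866022785], [0.0, 451.0218024884135, 240.27714251348308], [0.0, 0.0, 1.0]] [ 0.505 -0.21   0.885]
top [[498.1519840447344, 0.0, 324.84054272833293], [0.0, 498.1519840447344, 234.92629681698452], [0.0, 0.0, 1.0]] [0.386 0.027 1.105]
```

View pics/scene0.png

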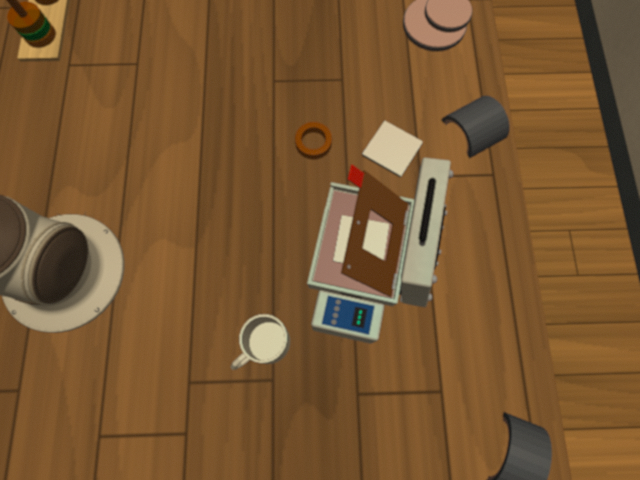

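View pics/top0.png

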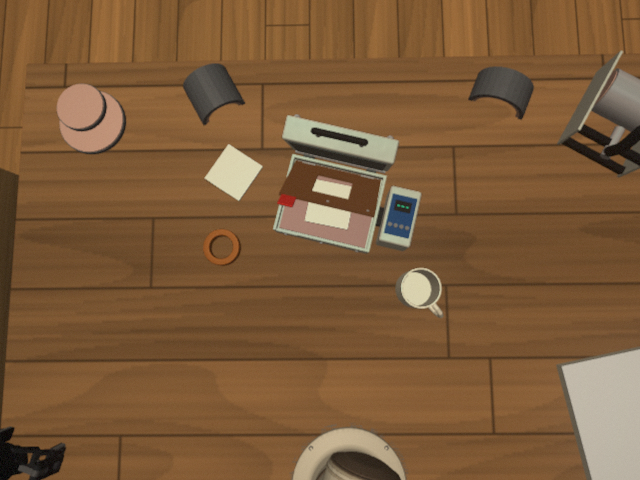

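The scene view shows the press around (360,240) with the cover open to the right and the handle at (428,212). The mug is at (263,340), the tape at (313,140) and the spares at (392,148). In the top view the press spans (275–395, 115–250), and the handle bar is at about (340,136). I'll enlarge both views next.

```bash
python3 - <<'E'
import cv2,numpy as np
a=cv2.imread("pics/scene0.png")[150:350,300:460]; b=cv2.imread("pics/top0.png")[105:265,265:425]
a=cv2.resize(a,None,fx=3,fy=3,interpolation=cv2.INTER_CUBIC);cv2.imwrite("pics/sc.png",a)
cv2.imwrite("pics/tc.png",cv2.resize(b,None,fx=3.75,fy=3.75,interpolation=cv2.INTER_CUBIC))
E
```

```text
(no output)
```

View pics/sc.png

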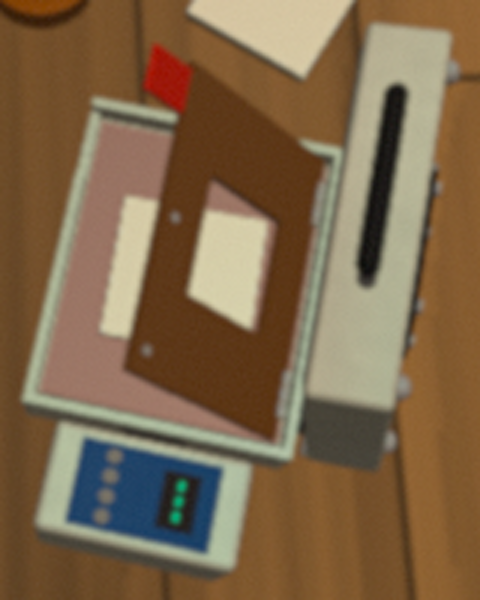

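View pics/tc.png

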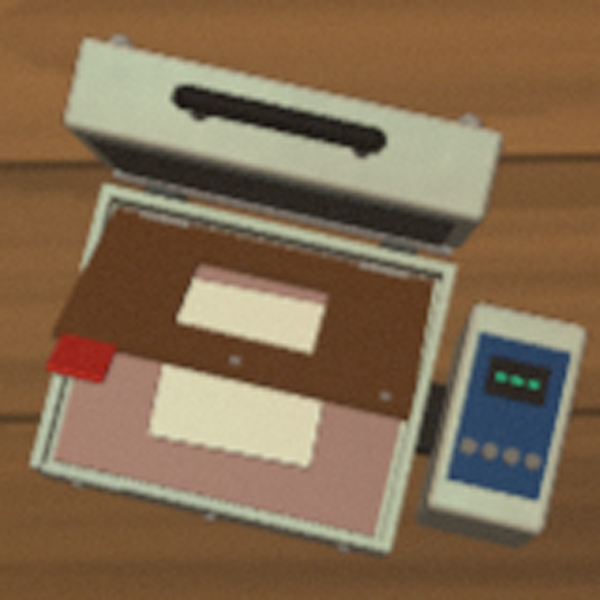

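The crops show the rim corners, handle ends and frame front corners clearly. I'll fit the press pose and both lid angles to them.

```bash
cat > h.py <<'E'
import numpy as np,cv2
from scipy.optimize import least_squares
C=np.load("cal.npz")
def proj(n,X): 
    c=(C[n+"R"]@np.atleast_2d(X).T).T+C[n+"t"]; p=(C[n+"m"]@c.T).T; return p[:,:2]/p[:,2:]
def P2W(q,X): 
    c,s=np.cos(q[2]),np.sin(q[2]); X=np.atleast_2d(X)
    return np.c_[q[0]+c*X[:,0]-s*X[:,1], q[1]+s*X[:,0]+c*X[:,1], X[:,2]]
def grip(a,y=0): return np.array([.093-.215*np.cos(a)+.022*np.sin(a),y,.055+.215*np.sin(a)+.022*np.cos(a)])
def frm(f,r,y): return np.array([.072-r*np.cos(f),y,.05+r*np.sin(f)])
E
python3 - <<'E'
from h import *
rim=[[-.085,.105,.055],[-.085,-.105,.055],[.085,-.105,.055],[.085,.105,.055]]
T=np.array([(32,467),(390,551),(456,265),(104,186),(174,95),(386,142),(52,335),(407,418)])/3.75+[265,105]
S=np.array([(95,98),(24,402),(291,461),(340,148),(397,84),(366,288),(193,62),(125,370)])/3+[300,150]
def pts(q): return P2W(q,np.array(rim+[grip(q[3],.051),grip(q[3],-.051),frm(q[4],.146,.095),frm(q[4],.146,-.095)]))
def res(q): X=pts(q); return np.r_[proj("top",X)-T,proj("scene",X)-S].ravel()
r=least_squares(res,[.55,0,-.2,1.35,.9],loss="soft_l1"); q=r.x
print(np.round(q,4)); print(np.round(res(q).reshape(2,-1,2),1).tolist())
np.save("q.npy",q)
print("grip",P2W(q,grip(q[3])),"closed",P2W(q,grip(0)),"45",P2W(q,grip(.785)))
# objects: mug centre ~ image top
for n,uv,z in(("top",(419,288),.095),("scene",(263,339),.095),("top",(221,247),.024)):
    d=C[n+"R"].T@np.linalg.inv(C[n+"m"])@np.array([*uv,1]);o=-C[n+"R"].T@C[n+"t"]; print(n,o+d*(z-o[2])/d[2])
E
```

```text
[ 0.5942  0.0312 -0.2434  1.3896  0.8292]
[[[0.2, -0.7], [0.9, -0.4], [0.8, -0.6], [0.2, -1.1], [0.3, -1.1], [1.0, -0.7], [0.9, -0.7], [1.9, -0.7]], [[-1.7, -0.6], [-1.4, -0.5], [-0.5, -0.8], [0.9, -0.2], [-0.5, -0.5], [-0.6, -4.0], [-1.8, -0.5], [-0.8, -0.0]]]
grip [[0.66788363 0.01292816 0.27044518]] closed [[0.47581527 0.06062065 0.077     ]] 45 [[0.55196446 0.04171205 0.22252996]]
top [ 0.40799288 -0.14428251  0.095     ]
scene [ 0.4106474  -0.15222543  0.095     ]
top [0.50263573 0.27289162 0.024     ]
```

The fit is good to about 1–2 mm: press at (0.594, 0.031), yaw −14°, cover at 1.39 rad, frame at 0.83 rad. Next is a planning helper. The tool pitch will follow the cover partway, since the bar can turn between the fingers.

```bash
cat >> h.py <<'E'
from scipy.spatial.transform import Rotation as Ro
def R_of(q,th):  # th: pitch of the tool below horizontal
    c,s=np.cos(th),np.sin(th)
    return Ro.from_euler("z",q[2])*Ro.from_matrix(np.array([[0,1,0],[s,0,c],[c,0,-s]]).T)
def pose_at(q,a,thdeg,back=0.,dn=0.):  # TCP pose with the bar at the grasp point, 'back' m short of it
    R=R_of(q,np.radians(thdeg)); g=P2W(q,grip(a))[0]-[0,0,dn]
    return g-R.apply([0,0,.054+back]),R
def rel(p0,R0,p1,R1):
    return np.round(R0.inv().apply(p1-p0)*1000,1).tolist(), np.round((R0.inv()*R1).as_rotvec(degrees=True),1).tolist()
def cur():
    from bench import manip
    s=manip.sense(); return np.array(s["eef_pos"]),Ro.from_quat(s["eef_rot"]),s
E
python3 - <<'E'
from h import *
q=np.load("q.npy"); p,R,s=cur()
pa,Ra=pose_at(q,1.39,70,.09); print(pa)
print("mid",rel(p,R,np.array([.42,.2,.40]),Ra)); print("pre",rel(p,R,pa,Ra))
E
```

```text
[0.62016248 0.02477779 0.4057673 ]
mid ([-344.4, -237.3, -96.5], [-16.0, -15.1, 86.2])
pre ([-586.6, -347.3, -102.1], [-16.0, -15.1, 86.2])
```

play_rows --moves '[{"xyz": [-344,-237,-97],"delta_rot": [-16,-15,86],"grip": 85},{"xyz": [-344,-237,-97],"delta_rot": [-16,-15,86],"grip": 85},{"xyz": [-344,-237,-97],"delta_rot": [-16,-15,86],"grip": 85},{"xyz": [-344,-237,-97],"delta_rot": [-16,-15,86],"grip": 70},{"xyz": [-344,-237,-97],"delta_rot": [-16,-15,86],"grip": 60},{"xyz": [-344,-237,-97],"delta_rot": [-16,-15,86],"grip": 60},{"xyz": [-344,-237,-97],"delta_rot": [-16,-15,86],"grip": 60},{"xyz": [-344,-237,-97],"delta_rot": [-16,-15,86],"grip": 60}]'

```text
time: 0.9
eef_pos: [0.4028, 0.2205, 0.3948]
eef_rot: [0.664, 0.735, 0.087, 0.11]
wrist_force: [1.2, 0.3, 1.2]
width: 0.0599
```

```bash
python3 - <<'E'
from h import *
q=np.load("q.npy"); p,R,s=cur()
pa,Ra=pose_at(q,1.39,70,.09); print(p,s["joints"])
print("pre",rel(p,R,pa,Ra))
E
```

```text
[0.4028179  0.22046886 0.394811  ] [ 0.57765952 -0.26964715  0.00308383  1.61581683 -0.16681971  2.02806221]
pre ([-215.7, 190.6, 53.1], [-3.6, -3.5, 19.2])
```

play_rows --moves '[{"xyz": [-216,191,53],"delta_rot": [-3.6,-3.5,19.2],"grip": 60},{"xyz": [-216,191,53],"delta_rot": [-3.6,-3.5,19.2],"grip": 60},{"xyz": [-216,191,53],"delta_rot": [-3.6,-3.5,19.2],"grip": 60},{"xyz": [-216,191,53],"delta_rot": [-3.6,-3.5,19.2],"grip": 60},{"xyz": [-216,191,53],"delta_rot": [-3.6,-3.5,19.2],"grip": 60},{"xyz": [-216,191,53],"delta_rot": [-3.6,-3.5,19.2],"grip": 60},{"xyz": [-216,191,53],"delta_rot": [-3.6,-3.5,19.2],"grip": 60},{"xyz": [-216,191,53],"delta_rot": [-3.6,-3.5,19.2],"grip": 60}]'

```text
time: 1.7
eef_pos: [0.6214, 0.0269, 0.4042]
eef_rot: [0.774, 0.609, 0.106, 0.136]
wrist_force: [-0.9, 0.3, 1.1]
width: 0.0597
```

```bash
python3 - <<'E'
from h import *
from bench import manip
q=np.load("q.npy"); p,R,s=cur()
pa,Ra=pose_at(q,1.39,70); print(p,s["joints"])
print("grasp",rel(p,R,pa,Ra))
c=manip.snapshot("wrist"); cv2.imwrite("pics/w1.png",c["pixels"][...,::-1])
X=P2W(q,np.array([grip(1.39,.051),grip(1.39,-.051)])); k=c["mtx"]@(c["R"]@X.T+c["t"][:,None]); print((k[:2]/k[2]).T)
E
```

```text
[0.62138731 0.0268534  0.40417656] [ 0.07988818  0.0288147   0.27341668  1.48646143 -0.10765114  1.87113441]
grasp ([-2.3, 0.2, 88.3], [-0.2, -0.0, 0.3])
[[316.42415045 181.2874659 ]
 [315.6949654  323.70005513]]
```

View pics/w1.png

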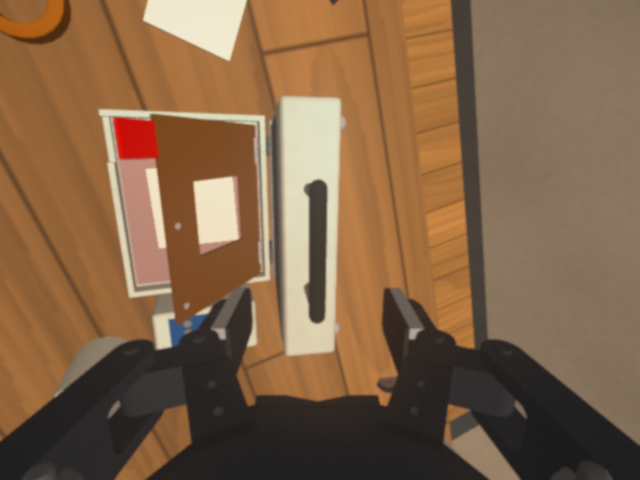

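In the wrist view the bar runs from (317,181) to (317,322). The prediction was (316,181) to (316,324), and the fingers are centred on it at column ~316. I'll advance and close.

play_rows --moves '[{"xyz": [-1,0,40],"delta_rot": [0,0,0],"grip": 60},{"xyz": [-2,0,65],"delta_rot": [0,0,0],"grip": 55},{"xyz": [-2,0,80],"delta_rot": [0,0,0],"grip": 50},{"xyz": [-2,0,87],"delta_rot": [0,0,0],"grip": 45},{"xyz": [-2,0,87],"delta_rot": [0,0,0],"grip": 30},{"xyz": [-2,0,87],"delta_rot": [0,0,0],"grip": 20},{"xyz": [-2,0,87],"delta_rot": [0,0,0],"grip": 15},{"xyz": [-2,0,87],"delta_rot": [0,0,0],"grip": 8}]'

```text
time: 2.55
eef_pos: [0.6496, 0.0188, 0.3254]
eef_rot: [0.774, 0.609, 0.108, 0.137]
wrist_force: [-1.5, 0.0, 5.0]
width: 0.0099
```

play_rows --moves '[{"xyz": [0,0,0],"delta_rot": [0,0,0],"grip": 0},{"xyz": [0,0,0],"delta_rot": [0,0,0],"grip": 0},{"xyz": [0,0,0],"delta_rot": [0,0,0],"grip": 0}]'

```text
time: 2.85
eef_pos: [0.6496, 0.0188, 0.3254]
eef_rot: [0.774, 0.609, 0.108, 0.137]
wrist_force: [-1.2, 0.8, 5.7]
width: 0.0094
```

```bash
python3 - <<'E'
from h import *
from bench import manip
p,R,s=cur(); print(p,s["wrist_force"],s["torque"],s["width"])
c=manip.snapshot("wrist"); cv2.imwrite("pics/w2.png",c["pixels"][...,::-1])
E
```

```text
[0.64962631 0.01878188 0.32540047] [-1.20161613  0.77051257  5.65625138] [ 0.25143373  0.14564359 -0.05688075] 0.009409963723277999
```

View pics/w2.png

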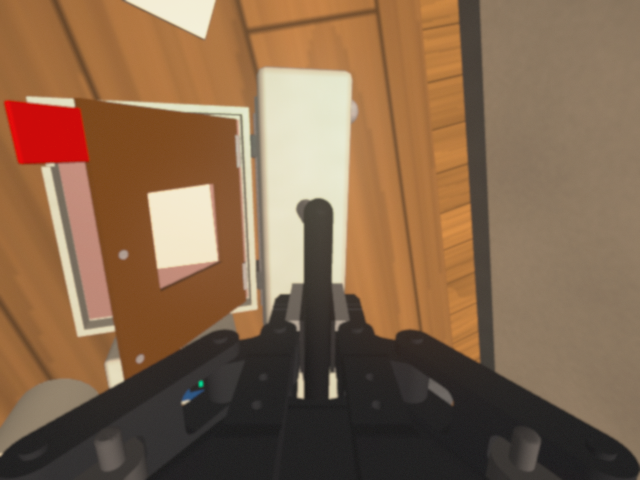

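The bar is held squarely between both pads at (318,300–390). Next I'll compute the closing arc.

```bash
cat > arc.py <<'E'
from h import *
import sys
def arc(a_list,th_list,dn=None):  # first = current; groups of 8 rows
    q=np.load("q.npy"); dn=dn if dn is not None else [0]*len(a_list)
    P=[pose_at(q,a,t,0,d) for a,t,d in zip(a_list,th_list,dn)]
    for i in range(0,len(P)-1,8):
        print(f"-- from a={a_list[i]:.2f}")
        for k in range(i+1,min(i+9,len(P))):
            x,r=rel(*P[i],*P[k]); print("{:.2f}".format(a_list[k]),np.round(np.array(x)*2)/2, np.round(np.array(r)*2)/2)
E
python3 - <<'E'
from arc import *
a=np.r_[np.linspace(1.39,.30,25),np.linspace(.27,0.03,8),np.linspace(.02,-.01,8)]
arc(a,30+40*a/1.39)
E
```

```text
-- from a=1.39
1.34 [ -0.  -10.5  -2.5] [-1.5  0.   0. ]
1.30 [  0.  -21.5  -4.5] [-2.5  0.  -0. ]
1.25 [  0.  -32.5  -6. ] [-4. -0.  0.]
1.21 [ -0.  -43.5  -7. ] [-5.  0.  0.]
1.16 [  0.  -54.5  -7.5] [-6.5 -0.   0. ]
1.12 [ -0.  -65.5  -7.5] [-8.  0.  0.]
1.07 [ -0.  -76.5  -7. ] [-9. -0.  0.]
1.03 [  0.  -87.5  -6. ] [-10.5   0.    0. ]
-- from a=1.03
0.98 [ -0.  -11.   -0.5] [-1.5  0.  -0. ]
0.94 [ -0. -22.  -1.] [-2.5  0.  -0. ]
0.89 [ -0.  -33.   -0.5] [-4. -0.  0.]
0.84 [ -0.  -44.    0.5] [-5.  0. -0.]
0.80 [ -0.  -55.    1.5] [-6.5 -0.  -0. ]
0.75 [ -0.  -66.    3.5] [-8. -0.  0.]
0.71 [ -0.  -77.    5.5] [-9. -0.  0.]
0.66 [ -0.  -87.5   8. ] [-10.5  -0.    0. ]
-- from a=0.66
0.62 [ -0. -11.   1.] [-1.5  0.  -0. ]
0.57 [  0.  -22.    2.5] [-2.5  0.  -0. ]
0.53 [  0.  -32.5   5. ] [-4.  0. -0.]
0.48 [  0.  -43.5   7.5] [-5.  0.  0.]
0.44 [  0.  -54.   10.5] [-6.5  0.  -0. ]
0.39 [  0.  -64.5  14. ] [-8.  0. -0.]
0.35 [ -0.  -75.   17.5] [-9.  0. -0.]
0.30 [  0. -85.  22.] [-10.5   0.   -0. ]
-- from a=0.30
0.27 [-0. -7.  2.] [-1.  0.  0.]
0.24 [ -0. -15.   4.] [-2. -0.  0.]
0.20 [  0. -23.   7.] [-3. -0.  0.]
0.17 [ -0.  -30.5   9.5] [-4. -0.  0.]
0.13 [  0.  -38.5  13. ] [-5. -0.  0.]
0.10 [  0. -46.  16.] [-6. -0.  0.]
0.06 [  0.  -53.5  19.5] [-7.  0.  0.]
0.03 [ -0.  -60.5  23.5] [-8.  0.  0.]
-- from a=0.03
0.02 [ 0.  -2.5  1. ] [-0.5 -0.   0. ]
0.02 [-0. -3.  1.] [-0.5 -0.   0. ]
0.01 [ 0.  -4.   1.5] [-0.5 -0.   0. ]
0.01 [ 0. -5.  2.] [-0.5 -0.   0. ]
0.00 [ 0.  -6.   2.5] [-1. -0.  0.]
-0.00 [ 0. -7.  3.] [-1. -0.  0.]
-0.01 [ 0. -8.  3.] [-1. -0. -0.]
-0.01 [-0.  -9.   3.5] [-1.  0.  0.]
```

play_rows --moves '[{"xyz": [0,-10.5,-2.5],"delta_rot": [-1.5,0,0],"grip": 0},{"xyz": [0,-21.5,-4.5],"delta_rot": [-2.5,0,0],"grip": 0},{"xyz": [0,-32.5,-6],"delta_rot": [-4,0,0],"grip": 0},{"xyz": [0,-43.5,-7],"delta_rot": [-5,0,0],"grip": 0},{"xyz": [0,-54.5,-7.5],"delta_rot": [-6.5,0,0],"grip": 0},{"xyz": [0,-65.5,-7.5],"delta_rot": [-8,0,0],"grip": 0},{"xyz": [0,-76.5,-7],"delta_rot": [-9,0,0],"grip": 0},{"xyz": [0,-87.5,-6],"delta_rot": [-10.5,0,0],"grip": 0}]'

```text
time: 3.7
eef_pos: [0.5679, 0.0392, 0.3018]
eef_rot: [0.757, 0.597, 0.165, 0.207]
wrist_force: [0.1, 5.1, 7.2]
width: 0.0096
```

```bash
cat > chk.py <<'E'
from h import *
import sys
q=np.load("q.npy"); p,R,s=cur(); a,th=map(float,sys.argv[1:3]); pn,Rn=pose_at(q,a,th)
print("meas-nom in press axes mm",np.round(Ro.from_euler("z",-q[2]).apply(p-pn)*1000,1),"rot",np.round((Rn.inv()*R).as_rotvec(degrees=True),1),"F",np.round(s["wrist_force"],1),"T",np.round(s["torque"],2),"w",s["width"],s["time"],np.round(s["joints"],2))
E
python3 chk.py 1.027 59.55
```

```text
meas-nom in press axes mm [-0.7  1.4  4.8] rot [-0.3  0.3 -0.3] F [0.1 5.1 7.2] T [ 0.75 -0.69  0.47] w 0.009587318290455516 3.7 [ 0.14 -0.29 -0.27  1.09 -0.19  1.9 ]
```

play_rows --moves '[{"xyz": [0,-11,-0.5],"delta_rot": [-1.5,0,0],"grip": 0},{"xyz": [0,-22,-1],"delta_rot": [-2.5,0,0],"grip": 0},{"xyz": [0,-33,-0.5],"delta_rot": [-4,0,0],"grip": 0},{"xyz": [0,-44,0.5],"delta_rot": [-5,0,0],"grip": 0},{"xyz": [0,-55,1.5],"delta_rot": [-6.5,0,0],"grip": 0},{"xyz": [0,-66,3.5],"delta_rot": [-8,0,0],"grip": 0},{"xyz": [0,-77,5.5],"delta_rot": [-9,0,0],"grip": 0},{"xyz": [0,-87.5,8],"delta_rot": [-10.5,0,0],"grip": 0}]'

```text
time: 4.5
eef_pos: [0.4984, 0.0564, 0.251]
eef_rot: [0.735, 0.579, 0.219, 0.275]
wrist_force: [-6.5, 9.4, 9.9]
width: 0.0096
```

```bash
python3 chk.py 0.663 49.1
```

```text
meas-nom in press axes mm [-0.8  1.3  5.5] rot [-0.3  0.5 -0.3] F [-6.5  9.4  9.9] T [ 1.16 -0.1   0.84] w 0.009560836974201363 4.5 [ 0.24 -0.6  -0.63  0.87 -0.3   1.94]
```

Joint 2 is drifting toward its −0.85 limit. I'll fit a quick planar arm model before choosing the remaining pitch.

```bash
cat > kin.py <<'E'
from h import *
D=[([1.278,.0875,.1751,1.6598,0,1.5708],[.1587,.5265,.3032],[.1459,.9893,-.0007,-.0001]),
([.57766,-.26965,.00308,1.61582,-.16682,2.02806],[.40282,.22047,.39481],[.664,.735,.087,.11]),
([.07989,.02881,.27342,1.48646,-.10765,1.87113],[.62139,.02685,.40418],[.774,.609,.106,.136]),
([.14,-.29,-.27,1.09,-.19,1.9],[.5679,.0392,.3018],[.757,.597,.165,.207]),
([.24,-.60,-.63,.87,-.30,1.94],[.4984,.0564,.251],[.735,.579,.219,.275])]
def wrist(p,R,k):  # remove hand d, then j4-j5 offset ignored
    return np.array(p)-R.apply([0,0,k])
def model(k,j2,j3):
    z0,r0,L1,c1,L2,c2=k[:6]
    return np.array([r0+L1*np.sin(j2+c1)+L2*np.cos(j2-j3+c2), z0+L1*np.cos(j2+c1)-L2*np.sin(j2-j3+c2)])
def res(k):
    o=[]
    for j,p,qt in D:
        R=Ro.from_quat(qt); w=wrist(p,R,k[6]); c,s=np.cos(j[0]),np.sin(j[0])
        r=c*w[0]+s*w[1]; lat=-s*w[0]+c*w[1]
        o+=list(np.array([r,w[2]])-model(k,j[1],j[2]))+[lat]
    return o
f=least_squares(lambda k:np.r_[np.array(res(k))*1000,(k-[.3,0,.36,0,.36,0,.2])*3],[.3,0,.36,0,.36,0,.2]); k=f.x
if __name__=="__main__":
    print(np.round(k,3)); print(np.round(np.array(res(k)).reshape(-1,3)*1000,1).tolist())
    q=np.load("q.npy")
    for a in(.663,.5,.35,.2,.1,0,-.01):
        for th in(20,30,40,50,60):
            p,R=pose_at(q,a,th); w=wrist(p+[0,0,.005],R,k[6]); r=np.hypot(*w[:2])
            s=least_squares(lambda x:model(k,*x)-[r,w[2]],[-.6,-.6]); j=s.x
            print(a,th,np.round([*j,r,w[2]],2),"err",round(s.cost,5))
E
python3 kin.py
```

```text
[ 0.113  0.033  0.35   0.002  0.51  -0.119  0.258]
[[-13.4, -4.3, 0.0], [-11.7, -2.0, 7.8], [17.5, 3.3, 5.0], [5.9, 5.0, 7.3], [1.7, -1.9, 13.5]]
0.663 20 [-0.88 -1.04  0.27  0.32] err 0.0
0.663 30 [-0.8  -0.9   0.29  0.37] err 0.0
0.663 40 [-0.7  -0.76  0.32  0.41] err 0.0
0.663 50 [-0.58 -0.61  0.35  0.45] err 0.0
0.663 60 [-0.44 -0.46  0.39  0.48] err 0.0
0.5 20 [-0.95 -1.12  0.26  0.29] err 0.0
0.5 30 [-0.87 -0.99  0.28  0.34] err 0.0
0.5 40 [-0.77 -0.85  0.3   0.38] err 0.0
0.5 50 [-0.65 -0.71  0.33  0.42] err 0.0
0.5 60 [-0.51 -0.56  0.37  0.45] err 0.0
0.35 20 [-1.01 -1.2   0.25  0.26] err 0.0
0.35 30 [-0.93 -1.07  0.26  0.31] err 0.0
0.35 40 [-0.82 -0.93  0.29  0.36] err 0.0
0.35 50 [-0.7  -0.79  0.32  0.39] err 0.0
0.35 60 [-0.56 -0.65  0.36  0.42] err 0.0
0.2 20 [-1.04 -1.28  0.24  0.23] err 0.0
0.2 30 [-0.97 -1.15  0.25  0.28] err 0.0
0.2 40 [-0.86 -1.01  0.28  0.33] err 0.0
0.2 50 [-0.74 -0.87  0.31  0.36] err 0.0
0.2 60 [-0.6  -0.73  0.35  0.39] err 0.0
0.1 20 [-1.05 -1.32  0.23  0.21] err 0.0
0.1 30 [-0.98 -1.2   0.25  0.26] err 0.0
0.1 40 [-0.88 -1.06  0.27  0.3 ] err 0.0
0.1 50 [-0.75 -0.92  0.3   0.34] err 0.0
0.1 60 [-0.61 -0.78  0.34  0.37] err 0.0
0 20 [-1.04 -1.36  0.23  0.19] err 0.0
0 30 [-0.98 -1.24  0.25  0.24] err 0.0
0 40 [-0.88 -1.1   0.27  0.28] err 0.0
0 50 [-0.76 -0.97  0.3   0.32] err 0.0
0 60 [-0.62 -0.83  0.34  0.35] err 0.0
-0.01 20 [-1.03 -1.36  0.23  0.19] err 0.0
-0.01 30 [-0.98 -1.24  0.25  0.24] err 0.0
-0.01 40 [-0.88 -1.11  0.27  0.28] err 0.0
-0.01 50 [-0.76 -0.97  0.3   0.32] err 0.0
-0.01 60 [-0.62 -0.83  0.34  0.35] err 0.0
```

Pitch has to stay at 50° or above. I'll raise it slightly, to 55° at closing, where finger clearance to the cover face still works out at about 7 mm.

```bash
python3 - <<'E'
from arc import *
a=np.r_[np.linspace(.663,.30,9),np.linspace(.265,0.03,8),np.linspace(.025,-.01,8)]
th=55-5.9*a/.663
arc(a,th); print(th[8],th[16],th[24])
E
```

```text
-- from a=0.66
0.62 [ 0.  -9.5  1. ] [ 0.5  0.  -0. ]
0.57 [ -0.  -18.5   2.5] [ 1.  0. -0.]
0.53 [  0.  -28.    4.5] [ 1.  0. -0.]
0.48 [ -0. -37.   7.] [ 1.5  0.  -0. ]
0.44 [ -0. -46.  10.] [ 2.  0. -0.]
0.39 [ -0.  -55.   13.5] [ 2.5  0.  -0. ]
0.35 [ -0.  -63.5  17. ] [ 3.  0. -0.]
0.30 [ -0. -72.  21.] [ 3.  0. -0.]
-- from a=0.30
0.27 [ 0. -6.  4.] [0.5 0.  0. ]
0.23 [  0.  -12.    7.5] [ 0.5  0.  -0. ]
0.20 [  0. -18.  12.] [ 1. -0.  0.]
0.16 [  0.  -23.5  16. ] [ 1. -0.  0.]
0.13 [  0.  -29.   20.5] [1.5 0.  0. ]
0.10 [  0. -34.  25.] [2. 0. 0.]
0.06 [ -0. -39.  30.] [ 2.  0. -0.]
0.03 [  0. -44.  35.] [2.5 0.  0. ]
-- from a=0.03
0.03 [-0.  -0.5  1. ] [0. 0. 0.]
0.02 [ 0.  -1.5  1.5] [0. 0. 0.]
0.02 [ 0.  -2.   2.5] [0. 0. 0.]
0.01 [ 0.  -2.5  3. ] [0. 0. 0.]
0.01 [ 0.  -3.5  4. ] [0. 0. 0.]
0.00 [ 0. -4.  5.] [ 0.5 -0.   0. ]
-0.00 [ 0.  -5.   5.5] [ 0.5 -0.   0. ]
-0.01 [ 0.  -5.5  6.5] [ 0.5 -0.   0. ]
52.33031674208145 54.73303167420814 55.08898944193062
```

play_rows --moves '[{"xyz": [0.5,-9.5,1],"delta_rot": [0.5,0,0],"grip": 0},{"xyz": [1,-18.5,2.5],"delta_rot": [1,0,0],"grip": 0},{"xyz": [1,-28,4.5],"delta_rot": [1,0,0],"grip": 0},{"xyz": [1,-37,7],"delta_rot": [1.5,0,0],"grip": 0},{"xyz": [1,-46,10],"delta_rot": [2,0,0],"grip": 0},{"xyz": [1,-55,13.5],"delta_rot": [2.5,0,0],"grip": 0},{"xyz": [1,-63.5,17],"delta_rot": [3,0,0],"grip": 0},{"xyz": [1,-72,21],"delta_rot": [3,0,0],"grip": 0}]'

```text
time: 5.3
eef_pos: [0.4591, 0.0665, 0.1854]
eef_rot: [0.743, 0.585, 0.202, 0.255]
wrist_force: [6.8, 7.0, -2.4]
width: 0.0095
```

```bash
python3 chk.py 0.3 52.3
```

```text
meas-nom in press axes mm [-0.8  1.7  3.1] rot [-0.3  0.4 -0.3] F [ 6.8  7.  -2.4] T [ 1.34 -0.74  0.99] w 0.009490933880705479 5.3 [ 0.28 -0.65 -0.76  0.86 -0.31  1.99]
```

play_rows --moves '[{"xyz": [0,-6,4],"delta_rot": [0.5,0,0],"grip": 0},{"xyz": [0,-12,7.5],"delta_rot": [0.5,0,0],"grip": 0},{"xyz": [0,-18,12],"delta_rot": [1,0,0],"grip": 0},{"xyz": [0,-23.5,16],"delta_rot": [1,0,0],"grip": 0},{"xyz": [0,-29,20.5],"delta_rot": [1.5,0,0],"grip": 0},{"xyz": [0,-34,25],"delta_rot": [2,0,0],"grip": 0},{"xyz": [0,-39,30],"delta_rot": [2,0,0],"grip": 0},{"xyz": [0,-44,35],"delta_rot": [2.5,0,0],"grip": 0}]'

```text
time: 6.1
eef_pos: [0.4461, 0.0696, 0.1306]
eef_rot: [0.748, 0.59, 0.189, 0.239]
wrist_force: [4.8, 8.0, -1.5]
width: 0.0098
```

```bash
python3 chk.py 0.03 54.7
```

```text
meas-nom in press axes mm [-0.6  1.5  3.1] rot [-0.2  0.4 -0.3] F [ 4.8  8.  -1.5] T [ 1.27 -0.52  0.87] w 0.009754493018088353 6.1 [ 0.29 -0.64 -0.84  0.81 -0.29  2.01]
```

Now the final close, going down about 8 mm more at mild force. I'll watch the wrist force for the stop.

play_rows --moves '[{"xyz": [0,-1,1.5],"delta_rot": [0,0,0],"grip": 0},{"xyz": [0,-2,2.5],"delta_rot": [0,0,0],"grip": 0},{"xyz": [0,-3,4],"delta_rot": [0,0,0],"grip": 0},{"xyz": [0,-4,5],"delta_rot": [0.5,0,0],"grip": 0},{"xyz": [0,-5,6],"delta_rot": [0.5,0,0],"grip": 0},{"xyz": [0,-5.5,7],"delta_rot": [0.5,0,0],"grip": 0},{"xyz": [0,-5.5,7],"delta_rot": [0.5,0,0],"grip": 0}]'

```text
time: 6.8
eef_pos: [0.4458, 0.0695, 0.1223]
eef_rot: [0.749, 0.59, 0.187, 0.236]
wrist_force: [1.2, 7.4, 0.4]
width: 0.0096
```

```bash
python3 chk.py -.01 55.1
```

```text
meas-nom in press axes mm [-0.2  1.4  3.1] rot [-0.1  0.3 -0.3] F [1.2 7.4 0.4] T [1.26 0.11 0.56] w 0.009636502751684652 6.8 [ 0.29 -0.63 -0.85  0.8  -0.29  2.02]
```

play_rows --moves '[{"xyz": [0,-0.5,1],"delta_rot": [0,0,0],"grip": 0},{"xyz": [0,-1,1.5],"delta_rot": [0,0,0],"grip": 0},{"xyz": [0,-1.5,2],"delta_rot": [0,0,0],"grip": 0},{"xyz": [0,-1.5,2.5],"delta_rot": [0,0,0],"grip": 0},{"xyz": [0,-1.5,2.5],"delta_rot": [0,0,0],"grip": 0}]'

```text
time: 7.3
eef_pos: [0.446, 0.0695, 0.1219]
eef_rot: [0.749, 0.59, 0.187, 0.236]
wrist_force: [-31.3, 7.2, 29.4]
width: 0.0092
```

```bash
python3 chk.py -.01 55.1; python3 - <<'E'
from bench import manip
import cv2,numpy as np
a=manip.snapshot("scene")["pixels"][150:350,270:450,::-1];b=manip.snapshot("top")["pixels"][105:265,265:425,::-1]
f=lambda i,h:cv2.resize(i,(int(i.shape[1]*h/i.shape[0]),h),interpolation=cv2.INTER_CUBIC)
cv2.imwrite("pics/c1.png",np.hstack([f(a,400),f(b,400)]))
E
```

```text
meas-nom in press axes mm [0.  1.5 2.8] rot [-0.2  0.3 -0.3] F [-31.3   7.2  29.4] T [ 0.62  2.42 -0.23] w 0.009176749546609722 7.3 [ 0.29 -0.63 -0.85  0.8  -0.29  2.01]
```

View pics/c1.png

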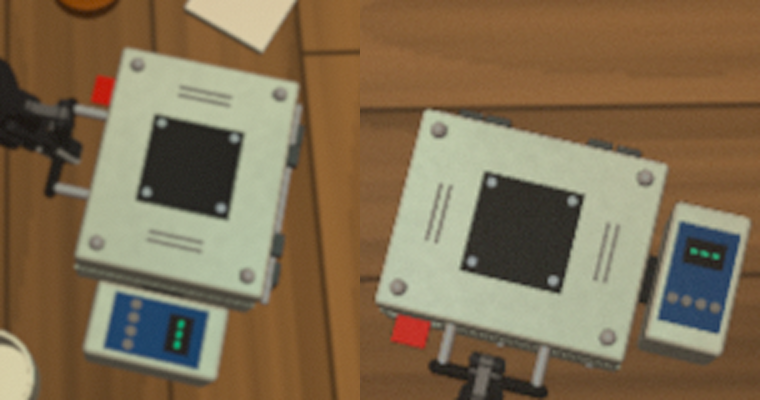

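The picture shows the cover flush, with the red tab through the notch at (410,330) in the top crop. The wrist feels a hard stop at about 30 N. I'll compare the cover's corners with the closed model.

```bash
python3 - <<'E'
from h import *
q=np.load("q.npy")
T=np.array([(17,302),(260,366),(307,165),(64,108)])/2.5+[265,105]
S=np.array([(122,47),(76,262),(270,290),(300,82)])/2+[270,150]
for a in(0,.03,.06,.1):
    def c(r,y,h): return [.093-r*np.cos(a)+h*np.sin(a)*1,y,.055+r*np.sin(a)+h*np.cos(a)]
    X=P2W(q,np.array([c(.178,.105,.045),c(.178,-.105,.045),c(.008,-.105,.045),c(.008,.105,.045)]))
    print(a,np.round(proj("top",X)-T,1).tolist(),np.round(proj("scene",X)-S,1).tolist())
E
```

```text
0 [[-0.7, -0.1], [2.5, -2.0], [1.9, -1.4], [0.6, -1.0]] [[-0.5, -1.1], [-2.1, -2.3], [-4.3, 4.1], [-1.0, -0.7]]
0.03 [[-0.8, -1.1], [2.9, -3.0], [2.1, -2.0], [0.7, -1.6]] [[0.3, -2.1], [-1.3, -2.7], [-3.5, 4.2], [-0.2, -0.6]]
0.06 [[-1.0, -2.3], [3.2, -4.0], [2.2, -2.6], [0.9, -2.2]] [[1.2, -3.1], [-0.5, -3.1], [-2.7, 4.4], [0.5, -0.5]]
0.1 [[-1.1, -3.9], [3.8, -5.5], [2.4, -3.5], [1.1, -3.1]] [[2.6, -4.5], [0.7, -3.7], [-1.7, 4.6], [1.5, -0.3]]
```

Kinematics, force and both views all agree that the cover is closed. Now I'll lift along the arc at constant 55° pitch.

```bash
python3 - <<'E'
from arc import *
a=np.r_[-.022,np.linspace(.01,.2,8),np.linspace(.245,.515,7),.56,np.linspace(.6,.79,6)]
arc(a,55+0*a)
E
```

```text
-- from a=-0.02
0.01 [-0.   4.5 -5.5] [0. 0. 0.]
0.04 [-0.   8.5 -9.5] [0. 0. 0.]
0.06 [ -0.   12.5 -14. ] [0. 0. 0.]
0.09 [  0.   16.5 -18. ] [0. 0. 0.]
0.12 [ -0.  21. -22.] [0. 0. 0.]
0.15 [  0.   25.5 -26. ] [0. 0. 0.]
0.17 [  0.   30.  -29.5] [0. 0. 0.]
0.20 [  0.   34.5 -33.5] [0. 0. 0.]
-- from a=0.20
0.24 [-0.  8. -6.] [0. 0. 0.]
0.29 [ -0.  16. -11.] [0. 0. 0.]
0.34 [  0.  24. -16.] [0. 0. 0.]
0.38 [ -0.  33. -21.] [0. 0. 0.]
0.43 [  0.   41.5 -25. ] [0. 0. 0.]
0.47 [ -0.   50.5 -29. ] [0. 0. 0.]
0.52 [ -0.   59.5 -32.5] [0. 0. 0.]
0.56 [  0.   68.5 -35.5] [0. 0. 0.]
-- from a=0.56
0.60 [-0.   8.5 -2.5] [0. 0. 0.]
0.64 [-0.  16.5 -4.5] [0. 0. 0.]
0.68 [-0.  24.5 -6. ] [0. 0. 0.]
0.71 [ 0.  32.5 -7.5] [0. 0. 0.]
0.75 [ 0.  40.5 -8.5] [0. 0. 0.]
0.79 [ 0. 49. -9.] [0. 0. 0.]
```

play_rows --moves '[{"xyz": [0,4.5,-5.5],"delta_rot": [0,0,0],"grip": 0},{"xyz": [0,8.5,-9.5],"delta_rot": [0,0,0],"grip": 0},{"xyz": [0,12.5,-14],"delta_rot": [0,0,0],"grip": 0},{"xyz": [0,16.5,-18],"delta_rot": [0,0,0],"grip": 0},{"xyz": [0,21,-22],"delta_rot": [0,0,0],"grip": 0},{"xyz": [0,25.5,-26],"delta_rot": [0,0,0],"grip": 0},{"xyz": [0,30,-29.5],"delta_rot": [0,0,0],"grip": 0},{"xyz": [0,34.5,-33.5],"delta_rot": [0,0,0],"grip": 0}]'

```text
time: 8.2
eef_pos: [0.4537, 0.0676, 0.1644]
eef_rot: [0.749, 0.591, 0.185, 0.234]
wrist_force: [6.5, 9.1, -9.3]
width: 0.0099
```

```bash
python3 chk.py 0.2 55
```

```text
meas-nom in press axes mm [-0.8  1.4  0.9] rot [ 0.3  0.3 -0.4] F [ 6.5  9.1 -9.3] T [1.95 0.9  0.97] w 0.009927755826654661 8.2 [ 0.28 -0.62 -0.76  0.88 -0.28  2.  ]
```

Forces are small and the bar is still gripped, so I'll continue.

play_rows --moves '[{"xyz": [0,8,-6],"delta_rot": [0,0,0],"grip": 0},{"xyz": [0,16,-11],"delta_rot": [0,0,0],"grip": 0},{"xyz": [0,24,-16],"delta_rot": [0,0,0],"grip": 0},{"xyz": [0,33,-21],"delta_rot": [0,0,0],"grip": 0},{"xyz": [0,41.5,-25],"delta_rot": [0,0,0],"grip": 0},{"xyz": [0,50.5,-29],"delta_rot": [0,0,0],"grip": 0},{"xyz": [0,59.5,-32.5],"delta_rot": [0,0,0],"grip": 0},{"xyz": [0,68.5,-35.5],"delta_rot": [0,0,0],"grip": 0}]'

```text
time: 9.0
eef_pos: [0.4883, 0.0589, 0.2334]
eef_rot: [0.749, 0.591, 0.184, 0.234]
wrist_force: [-10.4, 7.8, 1.4]
width: 0.0094
```

play_rows --moves '[{"xyz": [0,8.5,-2.5],"delta_rot": [0,0,0],"grip": 0},{"xyz": [0,16.5,-4.5],"delta_rot": [0,0,0],"grip": 0},{"xyz": [0,24.5,-6],"delta_rot": [0,0,0],"grip": 0},{"xyz": [0,32.5,-7.5],"delta_rot": [0,0,0],"grip": 0},{"xyz": [0,40.5,-8.5],"delta_rot": [0,0,0],"grip": 0},{"xyz": [0,49,-9],"delta_rot": [0,0,0],"grip": 0},{"xyz": [0,49,-9],"delta_rot": [0,0,0],"grip": 0},{"xyz": [0,49,-9],"delta_rot": [0,0,0],"grip": 0}]'

```text
time: 9.8
eef_pos: [0.5234, 0.0498, 0.2707]
eef_rot: [0.749, 0.59, 0.185, 0.236]
wrist_force: [-6.7, -0.1, 6.2]
width: 0.0097
```

```bash
python3 chk.py 0.79 55; python3 - <<'E'
from bench import manip
import cv2,numpy as np
a=manip.snapshot("scene")["pixels"][100:380,220:450,::-1];b=manip.snapshot("top")["pixels"][105:325,195:445,::-1]
f=lambda i,h:cv2.resize(i,(int(i.shape[1]*h/i.shape[0]),h),interpolation=cv2.INTER_CUBIC)
cv2.imwrite("pics/c2.png",np.hstack([f(a,400),f(b,400)]))
E
```

```text
meas-nom in press axes mm [0.4 1.  3.2] rot [ 0.   0.1 -0.3] F [-6.7 -0.1  6.2] T [ 0.06  0.94 -0.29] w 0.009741103448738719 9.8 [ 0.19 -0.45 -0.47  0.99 -0.24  1.93]
```

View pics/c2.png

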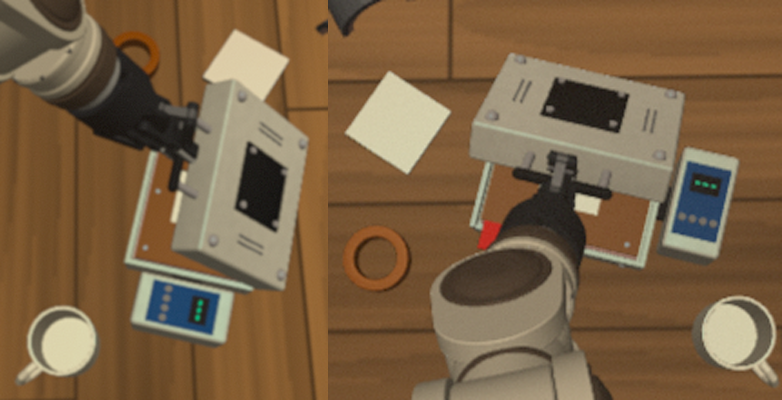

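The picture shows the cover up at about 45° with its bar between the fingers, at (560,180) in the top half. The frame lies flat inside the rim with the coaster in its window, and the mug, tape and spares haven't moved. I'll let it settle briefly, then hand in.

play_rows --moves '[{"xyz": [0,0,0],"delta_rot": [0,0,0],"grip": 0},{"xyz": [0,0,0],"delta_rot": [0,0,0],"grip": 0},{"xyz": [0,0,0],"delta_rot": [0,0,0],"grip": 0},{"xyz": [0,0,0],"delta_rot": [0,0,0],"grip": 0}]'

```text
time: 10.3
eef_pos: [0.5233, 0.0499, 0.2706]
eef_rot: [0.749, 0.59, 0.185, 0.236]
wrist_force: [-5.9, 0.3, 5.6]
width: 0.0097
```

```bash
python3 -c "
from bench import manip
import numpy as np
s=manip.sense();print(np.round(s['joint_velocities'],4),s['width'],s['eef_pos']);print(manip.hand_in())"
```

```text
[-0.0002  0.0003 -0.0004  0.0005  0.0002 -0.0001] 0.009684065118262418 [0.52325789 0.04985297 0.27060124]
the job is handed in; nothing more can be done
None
```

I closed the press on the coaster, lifted the cover alone by its handle, and handed the job in at about 10.3 s with the handle still gripped. No verdict is reported, so the results below are my own checks.

- **Closing:** I lowered the cover along its arc at no more than about 0.45 rad/s, taking the frame down with it. It ended on a hard stop at roughly 30 N up at the wrist. Both cameras and the tool position fit a closed cover.
- **Final hold:** The cover is at about 0.79 rad, worked out from the tool position, not measured directly. The arm is still, and the fingers are on the bar with a 9.7 mm opening.
- **Frame and other objects:** In the last picture the frame lies flat, the coaster shows in its window, and the mug, tape and spares look unmoved. I judged these by eye and did not measure the shifts.

**Disagreements:** The tool read 1–5 mm higher than my fitted model along the arc. The finger opening stayed below the bar's 12 mm. At the stop there was also a backward force of about 31 N, which I put down to the arm flexing against the hinge.

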